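# Set up a seed blower: uncap, fit column, set air gate, switch on

## Task

Set up the seed blower: lift the dust cap off its spigot and stand it upright in the steel tray, then push the wide aluminium air column upright over the spigot until it is fully home on the flange. Next turn the air-gate knob clockwise so that its white pointer line points straight at the steel index clip on the dial, and only after that swing the power lever all the way over, away from the robot. Leave the other things on the bench where they are.

Things in the scene. Friction and masses are not known exactly. Their poses are not given: they have to be found in the camera images.
- blower: Seed blower base, fixed: grey case 200 mm (its x, depth) by 420 mm (its y, width), flat deck 80 mm above the table. Origin under its centre, on the table; z up; its -x side faces the robot (yaw within 0.15 rad). On the deck, in its frame (mm): air outlet spigot at (-15, 150), air-gate knob at (-15, -25), power lever at (-10, -160).
- spigot (a point): Centre of the top face of the spigot's flange, on the spigot axis, 86 mm above the table. The spigot is an upright aluminium stub 44 mm in diameter standing 32 mm above this point (its top 8 mm tapers to 32 mm in diameter); the flange is 72 mm in diameter, 6 mm thick. The column slides over the stub and is fully home when its lower rim sits on the flange.
- cap: Loose grey plastic dust cap, about 80 g, hollow underneath (bore 52 mm, 40 mm deep), 60 mm in diameter, standing loosely over the spigot on its flange at the start. Origin at the centre of its lower rim, z up. Flat top at 44 mm; on it an upright black gripping knob 24 mm in diameter from 44 to 72 mm above the origin.
- tray: Fixed shallow steel tray, 130 by 130 mm outside, 4 mm walls 25 mm high, floor 4 mm above the table. Origin under its centre, on the table; axes along its sides.
- column: Loose air column: plain aluminium tube open at both ends, 150 mm long, outside diameter 56 mm, bore 47.4 mm, about 0.2 kg, standing upright on the table at the start. Origin at the centre of its lower rim, z up along the tube; both ends are the same.
- gate (a joint): Air-gate knob angle, 0 to 3.0 rad, growing as it is turned clockwise seen from above. At 0 the pointer points to the blower's +y; at value q it points at angle pi/2 - q from the blower's x axis. It needs about 0.05 N m to turn and stays where it is left. It starts at 0.1 to 0.5 rad and the index clip lies 0.8 to 1.8 rad further clockwise.
- gate_grip (a point): Point on the knob's upright axis, 118 mm above the table, at a height to grip. Site axes turn with the knob: x towards the pointer end. The knob is a black disc 68 mm in diameter, 12 mm thick, carrying a bar 74 mm long, 16 mm wide that rises to 132 mm above the table, centred on the axis; the bar is gripped across its 16 mm width.
- gate_pointer (a point): Pointer end of the knob bar (the end with a white line on its top), 38 mm from the knob axis, at the bar's top edge.
- index: Index clip: dark steel pointed tab, 12 mm wide, 6 mm high, fixed on the white dial around the knob, 50 to 76 mm from the knob axis. Origin on the knob axis, 82 mm above the table; its x axis points from the knob axis to the clip.
- index_tip (a point): Inner point of the index clip, 50 mm from the knob axis towards the clip.
- power (a joint): Power lever: 0 = off (leaning to the blower's -x), 1.0 rad = on (leaning to +x). Pivots about the blower's y axis 102 mm above the table; takes about 1 N at the ball and stays where it is left.
- power_tip (a point): Centre of the black ball, 26 mm in diameter, at the end of the power lever, 80 mm from its pivot; about 172 mm above the table at both ends of the swing. The rod is 10 mm thick.
- spare_column: Bystander: narrower, shorter spare tube, 39 mm in diameter, 100 mm tall, standing; does not fit. Origin at the centre of its lower rim.
- pen: Bystander: pen 120 mm long lying on the notebook (150 x 210 mm, 10 mm thick) in front of the blower. Origin under its middle.
- tub: Bystander: open white plastic tub, 130 mm in diameter, 120 mm tall. Origin under its centre.
- jar: Bystander: closed jar, 64 mm in diameter, 90 mm tall. Origin under its centre.
- scissors: Bystander: scissors 160 mm long lying flat. Origin under the pivot.
- dish: Bystander: shallow white dish, 90 mm in diameter, 22 mm high. Origin under its centre.
Mind the look-alikes: they are no part of the job. What is shaped like the column but green is not meant.

How it is judged:
On the way, in this order (a step that is already met when the one before it is completed fails the run):
1. the dust cap stands upright in the tray, let go (x of cap in the frame of tray between -0.042 and 0.042 m and y of cap in the frame of tray between -0.042 and 0.042 m and z of cap in the frame of tray below 0.012 m and angle between cap's own z axis and vertical below 0.15 rad and linear speed of cap below 0.03 m/s and contact force between cap and the fingers below 0.1 N), for 0.2 s.
2. the column is fully home on the spigot's flange (horizontal distance between column and spigot below 0.004 m and z of column in the frame of spigot between -0.004 and 0.004 m and angle between column's own z axis and vertical below 0.06 rad), for 0.2 s.
3. the knob's pointer is at the index clip (y of gate_pointer in the frame of index between -0.0045 and 0.0045 m and x of gate_pointer in the frame of index above 0 m), for 0.2 s.
4. the power lever is swung over to on (value of joint power above 0.85 rad), for 0.2 s.
At the end, for the whole second after the job is handed in: Cap upright (0.15 rad) on the tray floor, within 42 mm of its centre each way; column upright (0.06 rad) on the flange, 4 mm in height and off axis; pointer end within 4.5 mm sideways of the line from knob axis to index clip; lever past 0.85 rad; cap and column at rest (all of step 2 and all of step 3 and x of cap in the frame of tray between -0.042 and 0.042 m and y of cap in the frame of tray between -0.042 and 0.042 m and z of cap in the frame of tray below 0.012 m and angle between cap's own z axis and vertical below 0.15 rad and linear speed of each of cap, column below 0.03 m/s and value of joint power above 0.85 rad); the robot touches nothing.
It fails at once if a bystander (spare column, pen, tub, jar, scissors or dish) is moved by more than 30 mm (distance of any of spare_column, pen, tub, jar, scissors, dish from where it was at the start of the episode above 0.03 m).
It also fails if it takes over 72 s, if anything falls off the work surface, if the arm or the gripper's body presses on something with over 40 N, if the wrist force passes 120 N, or if a joint passes its speed limit or range.

## Robot

A 6-joint arm with a two-finger parallel gripper is mounted at the origin on the work surface. World frame = base frame: x ahead of the robot, y to its left, z up, the work surface at z = 0. Lengths are in m, angles in rad, forces in N, time in s.
With the tool pointing down it reaches from about 0.275 to 0.775 m from the base axis. Payload 14.6 kg.
Tool frame: the origin (TCP) lies between the finger pads; the fingertips stand 14 mm ahead of it and the grasp point (between the pads) lies 5 mm behind it (tip_extent is the distance from the TCP to the fingertips, in m); z points along the fingers, y is the direction in which the jaws open and shut (so a half turn about z gives the same grasp; the last joint's range is limited). The gripper opens to 85 mm and grips with 20 to 120 N. Pads are 22 mm wide; open, the fingers measure 114 mm over their backs; the gripper's body (76 mm by 85 mm) begins 54 mm behind the grasp point. The pads swing forward as they close: fully open they stand 13 mm farther back than shut.
Start: joints at [1.049, 0.263, -0.048, 1.259, 0, 1.415], TCP at [0.188, 0.49, 0.245] pointing down, gripper open.
Joint ranges: [-2.65, 2.65], [-0.89, 1.7], [-1.18, 1.37], [-2.13, 2.11], [-1.35, 1.29], [-3.14, 3.14]. Speed limits (rad/s): [1.89, 1.89, 2.57, 2.79, 3.14, 3.14].

## Interface

Orientations are given as [roll, pitch, yaw] about the fixed x, y, z axes, in that order (R = Rz(yaw) Ry(pitch) Rx(roll)).
In Python, from rig import * gives the robot as it stands.
- The arm moves only by the tool move_arm, never from a script. Its argument "steps" is a list of rows, each a list of 7 numbers: the shift along the tool's x, y, z each as a share of 0.02 m, from -1 to 1, then the turn, a rotation vector about the tool's x, y, z each as a share of 0.08 rad, from -1 to 1, then the opening, from -1 (shut) to 1 (fully open). In form: [[dx, dy, dz, wx, wy, wz, grip], ...]. A call has 1 to 8 rows; each row shifts and turns the pose as measured when the row begins, along the tool's axes as they then stand; what a row does not reach is not made up. A row lasts 1/10 s, in which the tool goes at most 50 mm and 8.59 degrees, less where a joint would pass 70% of its speed; a pose out of reach is approached as far as the arm can. A call with a number of a shift or a turn outside -1 to 1 is refused whole. A call with a gripper value outside its range is refused whole. The fingers move at their own pace and stop on an object; the grip force is fixed at half the most. Time passes only in rows, so rows that do not move let the fingers close. It gives the time, the measured TCP pose, the force and the opening at its end, in the units of the state.
- read_state(): the state, without advancing time (a new reading comes with each control period).
- grab_frame(name): name is "scene" or "top"; returns a dict with "img" (400x640x3 uint8, blue, green, red), "K" (3x3 intrinsics, pixels), "origin" and "orientation" of the camera in the world. Camera axes: x right, y down, z forward; pixel columns grow to the right and rows downward; lengths in m; the calibration is good to about 2 mm. A picture is of the moment at which its call begins. There is no depth.
- close_job(): hands the job in, once; it reports no verdict.
The state is a dict: "t": time; "joint_pos": joint angles; "joint_velocities": joint speeds; "tau": joint torques, N m; "tcp_pos": TCP position; "orientation": TCP orientation; "ft_force": force on the tool from outside, world axes, zero at the start; "moment": the same for the moment, N m; "width": finger opening in m.
Only numpy, scipy, OpenCV 4.12 (cv2) and the standard library are available. Lean on these libraries where they do the work, as an engineer would, in place of code of your own. Each camera call takes 0.05 s, during which the arm holds its last target. There are 200 camera calls.

## Working session

There is one attempt and no reset: what is moved stays moved. The work goes in short steps, Python scripts to look and compute and a tool call to move; the robot and the scene stay as the last step left them, time stands still between calls to the robot, and variables do not carry over. Pictures are saved under pics/ and viewed, about 8 in all and at most 12, crops included, and the job is handed in when it is done.

Besides the shell and the picture viewer there is one more tool, called by a JSON object that holds its "op" and its "data", one argument or row to a line. move_arm: Moves the arm, as the interface text tells. Shift numbers are shares of 0.02 m and turn numbers shares of 0.08 rad, none past 1 either way. Its arguments: {"type":"object","properties":{"steps":{"type":"array"}},"required":["steps"]}

```bash
mkdir -p pics; ls
python3 - <<'E'
from rig import *
import cv2,numpy as np
print(read_state())
for n in("scene","top"):
    f=grab_frame(n); cv2.imwrite(f"pics/{n}0.png",f["img"]); print(n,f["K"],f["origin"],f["orientation"])
E
```

```text
pics
{'t': 0.0, 'joint_pos': array([ 1.04872402e+00,  2.63500383e-01, -4.89197170e-02,  1.25939026e+00,
       -2.23708964e-05,  1.41550789e+00]), 'joint_velocities': array([-0.00188809, -0.00056538, -0.00184576,  0.00026396,  0.00118168,
       -0.00043725]), 'tau': array([ 3.69319052e-03, -6.37623739e+01,  3.84557605e+01,  1.37559429e-02,
        3.40425731e-04,  1.52319041e-05]), 'tcp_pos': array([0.18815109, 0.48985764, 0.24484309]), 'orientation': array([-3.14058736e+00, -1.34734470e-04,  2.77480873e+00]), 'ft_force': array([-0.14822659, -0.34462965, -0.19816663]), 'moment': array([-0.0514314 , -0.02320823,  0.02373044]), 'width': 0.08532124516859942}
scene [[425.06391111   0.         305.37974983]
 [  0.         425.06391111 203.75411126]
 [  0.           0.           1.        ]] [1.53235615 0.50366709 1.11889407] [-2.32175238  0.01848599  1.97820661]
top [[405.20213353   0.         315.15313481]
 [  0.         405.20213353 200.72408967]
 [  0.           0.           1.        ]] [0.3043991  0.08195904 1.2275006 ] [-2.93740341e+00 -7.56710084e-04 -1.66192356e+00]
```

View pics/top0.png

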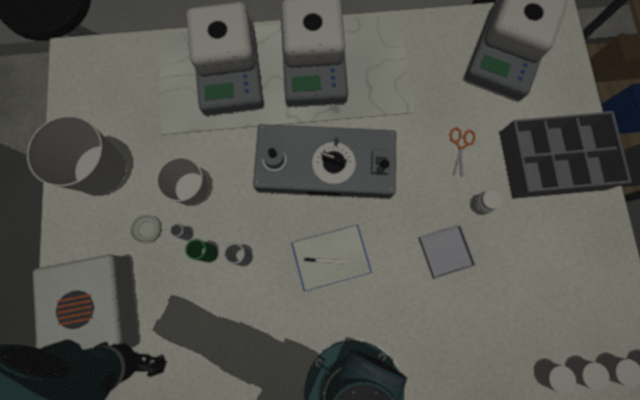

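View pics/scene0.png

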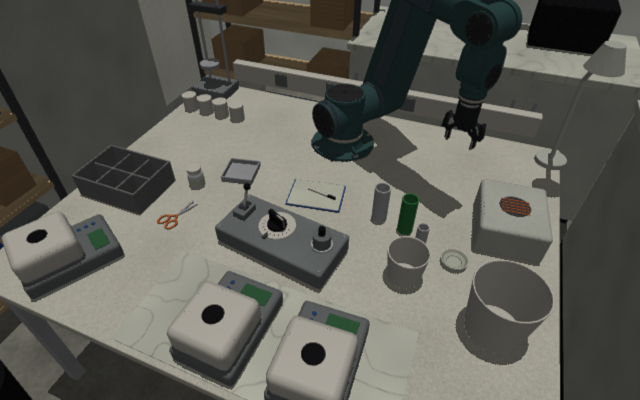

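Top view: the blower is at about (325,160), the cap (273,158), the knob (334,160) and the lever (380,163). The tray is at (446,251). There are three tube candidates in the top view:
- Green tube (201,250): excluded by colour.
- Small grey tube (180,231): the spare.
- Tall grey tube (238,254), seen at (381,203) in the scene view: this fits the column.

I'll confirm with an enlarged crop.

```bash
cat > h.py <<'E'
from rig import *
import cv2,numpy as np
from scipy.spatial.transform import Rotation as R
def ray(f,uv):
    d=np.linalg.inv(f["K"])@np.array([uv[0],uv[1],1.]); return R.from_euler('xyz',f["orientation"]).apply(d)
def onz(f,uv,z):
    d=ray(f,uv); o=np.array(f["origin"]); return (o+d*(z-o[2])/d[2])[:2]
def proj(f,p):
    q=R.from_euler('xyz',f["orientation"]).inv().apply(np.asarray(p,float)-f["origin"]); q=q@f["K"].T; return q[...,:2]/q[...,2:]
def crop(f,x,y,w,h,s,name):
    c=cv2.resize(f["img"][y:y+h,x:x+w],None,fx=s,fy=s,interpolation=cv2.INTER_CUBIC)
    c=cv2.convertScaleAbs(c,alpha=1.6); cv2.imwrite(f"pics/{name}.png",c)
E
python3 - <<'E'
from h import *
t=grab_frame("top"); s=grab_frame("scene")
a=lambda f,x,y,w,h,k:cv2.convertScaleAbs(cv2.resize(f["img"][y:y+h,x:x+w],None,fx=k,fy=k,interpolation=cv2.INTER_CUBIC),alpha=1.7)
# left: blower top; bottom: column crop & tray
A=a(t,245,115,160,85,5)           # 800x425
B=np.hstack([a(t,170,215,85,55,3),a(t,410,220,70,55,3),a(s,360,170,90,55,3)])
B=cv2.copyMakeBorder(B,0,0,0,800-B.shape[1],cv2.BORDER_CONSTANT)
cv2.imwrite("pics/c1.png",np.vstack([A,B]))
E
```

```text
(no output)
```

View pics/c1.png

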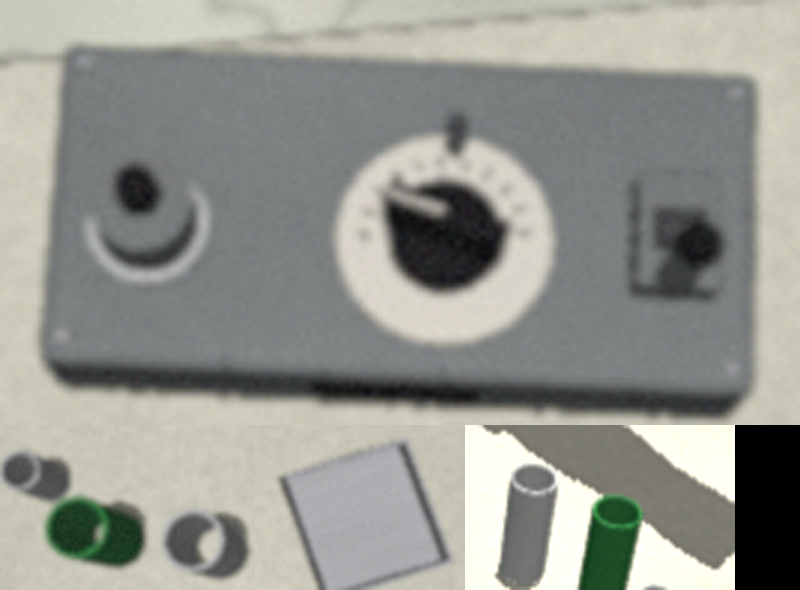

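The crop confirms it: the grey tall tube is the column, the green one is the look-alike and the small grey one is the spare. The pointer is up-left and the clip is at about (336,142) in the top view. Next I'll measure.

Run:
```python
from h import *
t=grab_frame("top"); s=grab_frame("scene")
I=t["img"].astype(int); g=I.max(2)
c=lambda x,y:(245+x/5-.4,115+y/5-.4)
# dial: hull of bright pixels
def blob(mask,win):
    m=np.zeros(mask.shape,np.uint8); x,y,w,h=win; m[y:y+h,x:x+w]=mask[y:y+h,x:x+w]*255
    k,_=cv2.findContours(m,0,1); k=max(k,key=cv2.contourArea); return k
k=blob(g>115,(305,130,55,60)); (dc,dr)=cv2.minEnclosingCircle(cv2.convexHull(k)); el=cv2.fitEllipse(cv2.convexHull(k)); print("dial",dc,dr,el)
D=onz(t,el[0],.0815); print("dial world",D)
P=lambda n,uv,z:print(n,onz(t,uv,z))
P("flange",c(150,221),.086);P("capknob",c(138,187),.158);P("ball",c(698,243),.172)
k=blob(g<60,(263,140,20,20));m=cv2.moments(k);print(len(k));P("capknob blob",(m['m10']/m['m00'],m['m01']/m['m00']),.155)
for q in((68,47),(755,76),(752,392),(42,365)):P("corner",c(*q),.08)
P("idx tip",c(457,150),.085);P("idx end",c(457,114),.085);P("ptr end",c(387,188),.132);P("ptr in",c(446,211),.132)
# column rim
cc=lambda x,y:(170+x/3-.33,215+(y-425)/3-.33)
P("col",cc(194.5,543),.15);P("spare",cc(22,470),.10);P("green",cc(78,528),.15)
sc=lambda x,y:(360+(x-465)/3-.33,170+(y-425)/3-.33)
print("col scene",onz(s,sc(535,480),.15),"green",onz(s,sc(616,513),.15))
tc=lambda x,y:(410+(x-255)/3-.33,220+(y-425)/3-.33)
P("tray c1",tc(281,478),.025);P("tray c2",tc(405,443),.025);P("tray c3",tc(449,560),.025)
h=cv2.cvtColor(t["img"],cv2.COLOR_BGR2HSV)
print(I[250,446],I[290,446])
d=np.abs(I-I[250,446]).max(2)<22
k=blob(d,(405,215,85,75));print("tray",cv2.minAreaRect(k));P("traycen",cv2.minAreaRect(k)[0],.01)
```

```text
dial (333.5, 162.5) 20.988191604614258 ((333.465087890625, 162.5764923095703), (39.894840240478516, 41.78183364868164), 103.05706024169922)
dial world [ 0.65002464 -0.00466236]
flange [0.67587983 0.16685374]
capknob [0.67261981 0.16671621]
ball [ 0.6084857  -0.13470129]
28
capknob blob [0.6724617  0.16724694]
corner [0.79136045 0.20871346]
corner [ 0.73549367 -0.20075305]
corner [ 0.54269986 -0.17352287]
corner [0.59624579 0.23611105]
idx tip [ 0.70351526 -0.01743948]
idx end [ 0.72592702 -0.01972347]
ptr end [0.66818587 0.02841809]
ptr in [ 0.65161651 -0.0034888 ]
col [0.40266957 0.28622273]
spare [0.48955556 0.45253726]
green [0.42519002 0.3880048 ]
col scene [0.41125236 0.29303115] green [0.43185767 0.39205289]
tray c1 [ 0.41360808 -0.23723901]
tray c2 [ 0.43705556 -0.36545899]
tray c3 [ 0.3189346  -0.38952533]
[102 100 101] [110 119 121]
tray ((447.0, 252.0), (74.0, 84.0), 90.0)
traycen [ 0.36360096 -0.32034673]
```

{"op": "move_arm", "data": {
  "steps": [
    [-0.95,-0.21,0,0,0,0,1],
    [-0.95,-0.21,0,0,0,0,1],
    [-0.95,-0.21,0,0,0,0,1],
    [-0.95,-0.21,0,0,0,0,1],
    [-0.95,-0.21,0,0,0,0,1],
    [-0.95,-0.21,0,0,0,0,1],
    [-0.95,-0.21,0,0,0,0,1],
    [-0.95,-0.21,0,0,0,0,1]
  ]
}}

```text
t: 1.1
tcp_pos: [0.3209, 0.4018, 0.2446]
orientation: [-3.141, -0.001, 2.779]
ft_force: [-0.8, 0.2, -0.4]
width: 0.0854
```

{"op": "move_arm", "data": {
  "steps": [
    [-0.95,-0.21,0,0,0,0,1],
    [-0.95,-0.21,0,0,0,0,1],
    [-0.95,-0.21,0,0,0,0,1],
    [-0.95,-0.21,0,0,0,0,1],
    [-0.95,-0.21,0,0,0,0,1],
    [-0.95,-0.21,0,0,0,0,1],
    [-0.95,-0.21,0,0,0,0,1],
    [-0.95,-0.21,0,0,0,0,1]
  ]
}}

```text
t: 1.9
tcp_pos: [0.4562, 0.3121, 0.2443]
orientation: [-3.14, -0.001, 2.779]
ft_force: [-0.0, 0.3, -0.2]
width: 0.0853
```

{"op": "move_arm", "data": {
  "steps": [
    [-0.95,-0.21,0,0,0,0,1],
    [-0.95,-0.21,0,0,0,0,1],
    [-0.95,-0.21,0,0,0,0,1],
    [-0.95,-0.21,0,0,0,0,1],
    [-0.95,-0.21,0,0,0,0,1],
    [-0.95,-0.21,0,0,0,0,1],
    [-0.95,-0.21,0,0,0,0,1],
    [-0.95,-0.21,0,0,0,0,1]
  ]
}}

```text
t: 2.7
tcp_pos: [0.5944, 0.2208, 0.2437]
orientation: [-3.14, -0.002, 2.779]
ft_force: [0.1, 0.6, 0.3]
width: 0.0854
```

{"op": "move_arm", "data": {
  "steps": [
    [-0.93,-0.22,0.3,0,0,0,1],
    [-0.93,-0.22,0.3,0,0,0,1],
    [-0.93,-0.22,0.3,0,0,0,1],
    [-0.93,-0.22,0.3,0,0,0,1],
    [-0.93,-0.22,0.3,0,0,0,1],
    [0,0,0.3,0,0,0,1],
    [0,0,0,0,0,0,1]
  ]
}}

```text
t: 3.4
tcp_pos: [0.6821, 0.1597, 0.2014]
orientation: [-3.138, -0.004, 2.776]
ft_force: [-0.0, -0.7, -0.3]
width: 0.0852
```

```bash
cat > go.py <<'E'
import sys
from h import *
def go(p,yaw=None):
    s=read_state(); r=R.from_euler('xyz',s["orientation"]); d=r.inv().apply(np.array(p)-s["tcp_pos"])/.02
    q=R.from_euler('xyz',[np.pi,0,s["orientation"][2] if yaw is None else yaw]); w=(r.inv()*q).as_rotvec()/.08
    print("t",round(s["t"],2),s["tcp_pos"].round(4),"yaw",round(s["orientation"][2],3),"F",s["ft_force"].round(1),"w",round(s["width"],4),"\n shift units",d.round(2),"turn units",w.round(2))
if len(sys.argv)>3: go([float(a) for a in sys.argv[1:4]],float(sys.argv[4]) if len(sys.argv)>4 else None)
E
python3 go.py .673 .168 .147
python3 -c "
from h import *
s=grab_frame('scene');crop(s,270,190,110,80,6,'s2')"
```

```text
t 3.4 [0.6821 0.1597 0.2014] yaw 2.776 F [-0.  -0.7 -0.3] w 0.0852 
 shift units [0.56 0.23 2.72] turn units [-0.04 -0.05  0.  ]
```

View pics/s2.png

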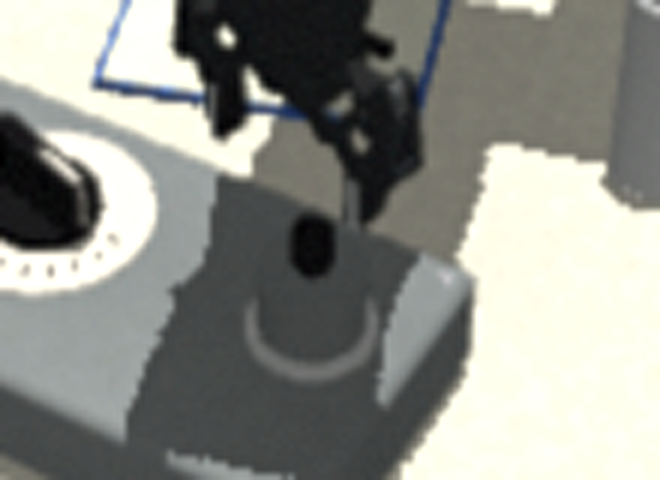

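The gripper is above and behind the cap. The cap's knob is at scene (322,229), so I'll check it against the top measurement with two rays.

```bash
python3 -c "
from h import *
s=grab_frame('scene')
print(onz(s,(270+313/6-.4,190+230/6-.4),.154), onz(s,(270+311/6-.4,190+322/6-.4),.086))
for p in((.673,.168,.158),(.673,.168,.086),(.649,-.005,.082)):print(proj(s,p))
"; python3 go.py .673 .168 .147
```

```text
[0.67264119 0.16915197] [0.67613273 0.16995477]
[321.39168762 227.0235056 ]
[321.23150212 242.42399812]
[276.68337951 223.85318321]
t 3.5 [0.6819 0.1601 0.2025] yaw 2.777 F [-0.7  0.5  0.6] w 0.0859 
 shift units [0.55 0.22 2.78] turn units [-0.03 -0.04  0.  ]
```

{"op": "move_arm", "data": {
  "steps": [
    [0.55,0.22,0,0,0,0,1],
    [0,0,0,0,0,0,1],
    [0,0,0.5,0,0,0,1],
    [0,0,0,0,0,0,1]
  ]
}}

```text
t: 3.9
tcp_pos: [0.6711, 0.1707, 0.1936]
orientation: [-3.14, -0.002, 2.779]
ft_force: [0.2, 0.2, -0.5]
width: 0.0854
```

```bash
python3 go.py .673 .168 .147
```

```text
t 3.9 [0.6711 0.1707 0.1936] yaw 2.779 F [ 0.2  0.2 -0.5] w 0.0854 
 shift units [-0.14 -0.09  2.33] turn units [-0.02 -0.02  0.  ]
```

{"op": "move_arm", "data": {
  "steps": [
    [-0.14,-0.09,0.8,0,0,0,1],
    [0,0,0.8,0,0,0,1],
    [0,0,0.5,0,0,0,1],
    [0,0,0.1,0,0,0,1],
    [0,0,0,0,0,0,1]
  ]
}}

```text
t: 4.4
tcp_pos: [0.6729, 0.1684, 0.1487]
orientation: [-3.141, -0.0, 2.78]
ft_force: [0.3, 0.2, 0.2]
width: 0.0855
```

{"op": "move_arm", "data": {
  "steps": [
    [0,0,0,0,0,0,-1],
    [0,0,0,0,0,0,-1],
    [0,0,0,0,0,0,-1],
    [0,0,0,0,0,0,-1],
    [0,0,0,0,0,0,-1],
    [0,0,0,0,0,0,-1],
    [0,0,0,0,0,0,-1]
  ]
}}

```text
t: 5.1
tcp_pos: [0.6738, 0.1685, 0.1511]
orientation: [3.141, 0.002, 2.78]
ft_force: [0.0, 0.8, -0.9]
width: 0.0223
```

{"op": "move_arm", "data": {
  "steps": [
    [0,0,-0.6,0,0,0,-1],
    [0,0,-1,0,0,0,-1],
    [0,0,-1,0,0,0,-1],
    [0,0,-1,0,0,0,-1],
    [0,0,-0.5,0,0,0,-1],
    [0,0,0,0,0,0,-1]
  ]
}}

```text
t: 5.7
tcp_pos: [0.673, 0.1685, 0.2397]
orientation: [3.141, 0.002, 2.78]
ft_force: [-0.6, 0.4, -0.8]
width: 0.0219
```

```bash
python3 go.py .366 -.313 .22
```

```text
t 5.7 [0.673  0.1685 0.2397] yaw 2.78 F [-0.6  0.4 -0.8] w 0.0219 
 shift units [  5.85 -27.95   0.96] turn units [0.01 0.03 0.  ]
```

{"op": "move_arm", "data": {
  "steps": [
    [0.1,-0.5,0,0,0,0,-1],
    [0.2,-0.96,0,0,0,0,-1],
    [0.2,-0.96,0,0,0,0,-1],
    [0.2,-0.96,0,0,0,0,-1],
    [0.2,-0.96,0,0,0,0,-1],
    [0.2,-0.96,0,0,0,0,-1],
    [0.2,-0.96,0,0,0,0,-1],
    [0.2,-0.96,0,0,0,0,-1]
  ]
}}

```text
t: 6.5
tcp_pos: [0.5865, 0.0379, 0.2351]
orientation: [-3.139, -0.003, 2.782]
ft_force: [0.8, -0.0, 0.2]
width: 0.0219
```

{"op": "move_arm", "data": {
  "steps": [
    [0.2,-0.96,0,0,0,0,-1],
    [0.2,-0.96,0,0,0,0,-1],
    [0.2,-0.96,0,0,0,0,-1],
    [0.2,-0.96,0,0,0,0,-1],
    [0.2,-0.96,0,0,0,0,-1],
    [0.2,-0.96,0,0,0,0,-1],
    [0.2,-0.96,0,0,0,0,-1],
    [0.2,-0.96,0,0,0,0,-1]
  ]
}}

```text
t: 7.3
tcp_pos: [0.4904, -0.1016, 0.2313]
orientation: [-3.138, -0.01, 2.781]
ft_force: [-0.3, -0.4, -2.5]
width: 0.0218
```

{"op": "move_arm", "data": {
  "steps": [
    [0.2,-0.96,0,0,0,0,-1],
    [0.2,-0.96,0,0,0,0,-1],
    [0.2,-0.96,0,0,0,0,-1],
    [0.2,-0.96,0,0,0,0,-1],
    [0.2,-0.96,0,0,0,0,-1],
    [0.2,-0.96,0,0,0,0,-1],
    [0.2,-0.96,0,0,0,0,-1],
    [0.2,-0.96,0,0,0,0,-1]
  ]
}}

```text
t: 8.1
tcp_pos: [0.3939, -0.2379, 0.2279]
orientation: [-3.138, -0.017, 2.779]
ft_force: [1.4, 0.3, -1.2]
width: 0.0218
```

```bash
python3 go.py .366 -.313 .0675
```

```text
t 8.1 [ 0.3939 -0.2379  0.2279] yaw 2.779 F [ 1.4  0.3 -1.2] w 0.0218 
 shift units [-0.16 -3.98  8.03] turn units [-0.05 -0.21  0.  ]
```

{"op": "move_arm", "data": {
  "steps": [
    [0,-0.95,0.5,0,-0.1,0,-1],
    [0,-0.95,0.8,0,-0.1,0,-1],
    [0,-0.95,0.8,0,0,0,-1],
    [0,-0.6,0.8,0,0,0,-1],
    [0,-0.1,0.8,0,0,0,-1],
    [0,0,0.8,0,0,0,-1],
    [0,0,0.6,0,0,0,-1],
    [0,0,0.3,0,0,0,-1]
  ]
}}

```text
t: 8.9
tcp_pos: [0.3579, -0.3061, 0.1134]
orientation: [-3.138, -0.003, 2.774]
ft_force: [0.2, 0.7, -0.6]
width: 0.0218
```

```bash
python3 go.py .366 -.313 .0675;python3 -c "
from h import *
crop(grab_frame('scene'),190,130,110,80,6,'s3')"
```

```text
t 8.9 [ 0.3579 -0.3061  0.1134] yaw 2.774 F [ 0.2  0.7 -0.6] w 0.0218 
 shift units [-0.51 -0.17  2.29] turn units [-0.04 -0.04  0.  ]
```

View pics/s3.png

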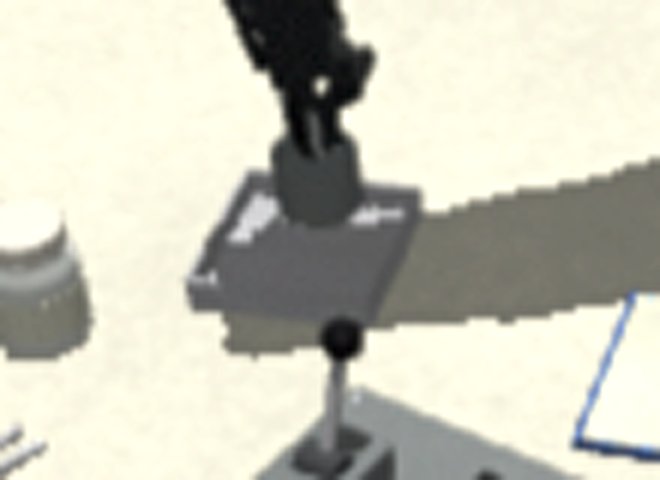

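The cap is held upright above the tray, centred near crop (317,215), with the tray rim around it. Lowering now.

{"op": "move_arm", "data": {
  "steps": [
    [-0.5,-0.17,0.5,0,0,0,-1],
    [0,0,0.7,0,0,0,-1],
    [0,0,0.5,0,0,0,-1],
    [0,0,0.15,0,0,0,-1],
    [0,0,0.1,0,0,0,-1],
    [0,0,0,0,0,0,-1]
  ]
}}

```text
t: 9.55
tcp_pos: [0.3673, -0.3145, 0.0724]
orientation: [-3.138, -0.002, 2.774]
ft_force: [0.4, -0.8, -0.8]
width: 0.0218
```

```bash
python3 go.py .366 -.313 .069
```

```text
t 9.55 [ 0.3673 -0.3145  0.0724] yaw 2.774 F [ 0.4 -0.8 -0.8] w 0.0218 
 shift units [0.09 0.05 0.17] turn units [-0.05 -0.02  0.  ]
```

{"op": "move_arm", "data": {
  "steps": [
    [0,0,0.12,0,0,0,-1],
    [0,0,0.05,0,0,0,-1],
    [0,0,0,0,0,0,-1]
  ]
}}

```text
t: 9.85
tcp_pos: [0.3677, -0.315, 0.0696]
orientation: [-3.137, -0.001, 2.774]
ft_force: [0.7, 0.6, -1.3]
width: 0.0221
```

{"op": "move_arm", "data": {
  "steps": [
    [0,0,0,0,0,0,1],
    [0,0,0,0,0,0,1],
    [0,0,0,0,0,0,1],
    [0,0,0,0,0,0,1],
    [0,0,0,0,0,0,1],
    [0,0,-0.5,0,0,0,1],
    [0,0,-1,0,0,0,1],
    [0,0,-1,0,0,0,1]
  ]
}}

```text
t: 10.65
tcp_pos: [0.3671, -0.3139, 0.1209]
orientation: [-3.138, -0.003, 2.774]
ft_force: [-0.2, -0.7, -0.7]
width: 0.0853
```

{"op": "move_arm", "data": {
  "steps": [
    [0,0,-1,0,0,0,1],
    [0,0,-1,0,0,0,1],
    [0,0,-1,0,0,0,1],
    [0,0,-1,0,0,0,1],
    [0,0,-0.5,0,0,0,1]
  ]
}}

```text
t: 11.15
tcp_pos: [0.3673, -0.3134, 0.2197]
orientation: [-3.136, 0.0, 2.774]
ft_force: [0.7, -0.2, -0.5]
width: 0.0855
```

```bash
python3 go.py .405 .289 .22 -1.797;python3 -c "
from h import *
s=grab_frame('scene');t=grab_frame('top')
a=lambda f,x,y,w,h,k:cv2.convertScaleAbs(cv2.resize(f['img'][y:y+h,x:x+w],None,fx=k,fy=k,interpolation=cv2.INTER_CUBIC),alpha=1.7)
A=np.hstack([a(s,205,140,66,60,6),a(s,360,170,60,60,6)]);B=np.hstack([a(t,160,215,126,45,6)]);B=B[:,:A.shape[1]]
cv2.imwrite('pics/s4.png',np.vstack([A[:,:756],B[:,:756]]))"
```

```text
t 11.15 [ 0.3673 -0.3134  0.2197] yaw 2.774 F [ 0.7 -0.2 -0.5] w 0.0855 
 shift units [ 9.07 28.78 -0.16] turn units [ -0.05  -0.05 -21.4 ]
```

View pics/s4.png

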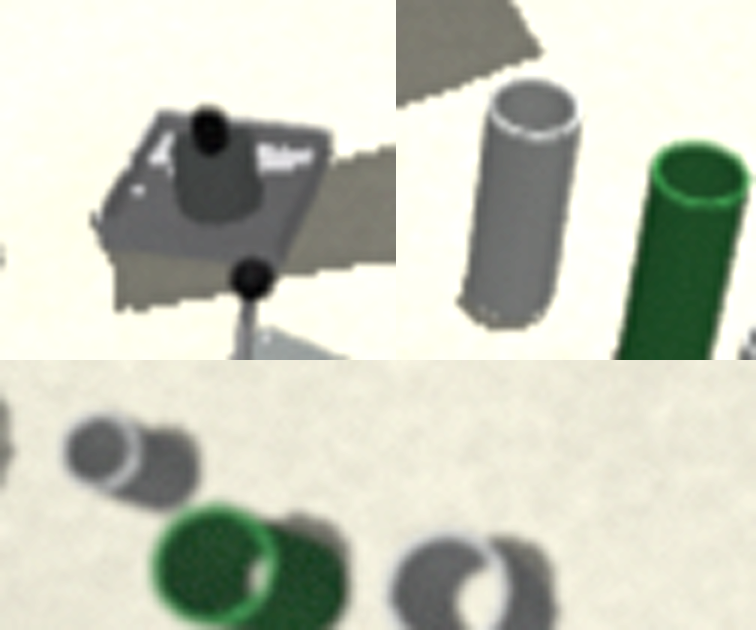

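The cap stands upright in the tray. The column rim is at crop (536,109) in the scene view and (450,593) in the top view. Moving on to the column.

```bash
python3 -c "
from h import *
s=grab_frame('scene');t=grab_frame('top')
print(onz(s,(382.9,187.8),.15),onz(t,(234.6,253.4),.15))
a=(382.9,187.8);b=(234.6,253.4)
d1,d2=ray(s,a),ray(t,b);o1,o2=np.array(s['origin']),np.array(t['origin'])
k=np.linalg.lstsq(np.c_[d1,-d2],o2-o1,rcond=None)[0];print(o1+k[0]*d1,o2+k[1]*d2)"
```

```text
[0.41034596 0.29240764] [0.40423144 0.28588765]
[0.40353202 0.29112466 0.14411593] [0.40483561 0.2871218  0.14347913]
```

{"op": "move_arm", "data": {
  "steps": [
    [0.15,0.5,0,0,0,0,1],
    [0.3,0.95,0,0,0,0,1],
    [0.3,0.95,0,0,0,0,1],
    [0.3,0.95,0,0,0,0,1],
    [0.3,0.95,0,0,0,0,1],
    [0.3,0.95,0,0,0,0,1],
    [0.3,0.95,0,0,0,0,1],
    [0.3,0.95,0,0,0,0,1]
  ]
}}

```text
t: 12.15
tcp_pos: [0.3732, -0.1533, 0.2115]
orientation: [3.141, -0.012, 2.771]
ft_force: [-0.1, 0.1, 0.0]
width: 0.0854
```

{"op": "move_arm", "data": {
  "steps": [
    [0.3,0.95,0,0,0,0,1],
    [0.3,0.95,0,0,0,0,1],
    [0.3,0.95,0,0,0,0,1],
    [0.3,0.95,0,0,0,0,1],
    [0.3,0.95,0,0,0,0,1],
    [0.3,0.95,0,0,0,0,1],
    [0.3,0.95,0,0,0,0,1],
    [0.3,0.95,0,0,0,0,1]
  ]
}}

```text
t: 12.95
tcp_pos: [0.3769, 0.0181, 0.2075]
orientation: [3.141, -0.022, 2.771]
ft_force: [0.2, -0.6, -0.1]
width: 0.0853
```

{"op": "move_arm", "data": {
  "steps": [
    [0.3,0.95,0,0,0,0,1],
    [0.3,0.95,0,0,0,0,1],
    [0.3,0.95,0,0,0,0,1],
    [0.3,0.95,0,0,0,0,1],
    [0.3,0.95,0,0,0,-0.5,1],
    [0.3,0.95,0,0,0,-1,1],
    [0,0.6,0,0,0,-1,1],
    [0,0,0,0,0,-1,1]
  ]
}}

```text
t: 13.75
tcp_pos: [0.3783, 0.1595, 0.2034]
orientation: [3.135, -0.032, 3.064]
ft_force: [-0.7, -0.0, 0.1]
width: 0.0854
```

{"op": "move_arm", "data": {
  "steps": [
    [0,0,0,0,0,-1,1],
    [0,0,0,0,0,-1,1],
    [0,0,0,0,0,-1,1],
    [0,0,0,0,0,-1,1],
    [0,0,0,0,0,-1,1],
    [0,0,0,0,0,-1,1],
    [0,0,0,0,0,-1,1],
    [0,0,0,0,0,-1,1]
  ]
}}

```text
t: 14.55
tcp_pos: [0.3696, 0.162, 0.1981]
orientation: [3.112, -0.032, -2.548]
ft_force: [-0.1, 0.1, 0.5]
width: 0.0855
```

```bash
python3 go.py .405 .289 .22 -1.797
```

```text
t 14.55 [0.3696 0.162  0.1981] yaw -2.548 F [-0.1  0.1  0.5] w 0.0855 
 shift units [-4.98  4.31 -1.13] turn units [ 0.5  -0.24 -9.39]
```

{"op": "move_arm", "data": {
  "steps": [
    [0,0,-0.2,0,0,-1,1],
    [0,0,-0.2,0,0,-1,1],
    [0,0,-0.2,0,0,-1,1],
    [0,0,-0.2,0,0,-1,1],
    [0,0,-0.2,0,0,-1,1],
    [0,0,-0.2,0,0,-1,1],
    [0,0,-0.2,0,0,-1,1],
    [0,0,-0.2,0,0,-1,1]
  ]
}}

```text
t: 15.35
tcp_pos: [0.3625, 0.1634, 0.2257]
orientation: [3.087, -0.012, -1.879]
ft_force: [-0.2, -0.4, 0.3]
width: 0.0855
```

```bash
python3 go.py .405 .289 .22 -1.797
```

```text
t 15.35 [0.3625 0.1634 0.2257] yaw -1.879 F [-0.2 -0.4  0.3] w 0.0855 
 shift units [-6.63 -0.13  0.2 ] turn units [ 0.68 -0.13 -1.03]
```

{"op": "move_arm", "data": {
  "steps": [
    [-0.5,0,0,0.4,-0.1,0,1],
    [-0.9,0,0,0.3,0,0,1],
    [-0.9,0,0,0,0,0,1],
    [-0.9,0,0,0,0,0,1],
    [-0.9,0,0,0,0,0,1],
    [-0.9,0,0,0,0,0,1],
    [-0.7,0,0,0,0,0,1],
    [0,0,0,0,0,0,1]
  ]
}}

```text
t: 16.15
tcp_pos: [0.3904, 0.277, 0.2204]
orientation: [3.138, -0.009, -1.876]
ft_force: [0.1, -0.1, 0.3]
width: 0.0856
```

```bash
python3 go.py .406 .288 .115 -1.797
```

```text
t 16.15 [0.3904 0.277  0.2204] yaw -1.876 F [ 0.1 -0.1  0.3] w 0.0856 
 shift units [-0.81 -0.6   5.26] turn units [ 0.05 -0.11 -0.99]
```

{"op": "move_arm", "data": {
  "steps": [
    [-0.8,-0.6,0,0,-0.1,-0.9,1],
    [0,0,0,0,0,0,1]
  ]
}}

```text
t: 16.35
tcp_pos: [0.4057, 0.2885, 0.2196]
orientation: [3.136, -0.002, -1.801]
ft_force: [-0.2, -0.6, -0.5]
width: 0.0856
```

```bash
python3 go.py .406 .288 .115 -1.797
```

```text
t 16.35 [0.4057 0.2885 0.2196] yaw -1.801 F [-0.2 -0.6 -0.5] w 0.0856 
 shift units [ 0.01 -0.05  5.23] turn units [ 0.07 -0.03 -0.05]
```

{"op": "move_arm", "data": {
  "steps": [
    [0,0,0.5,0.07,0,0,1],
    [0,0,0.9,0,0,0,1],
    [0,0,0.9,0,0,0,1],
    [0,0,0.9,0,0,0,1],
    [0,0,0.9,0,0,0,1],
    [0,0,0.6,0,0,0,1],
    [0,0,0.2,0,0,0,1],
    [0,0,0,0,0,0,1]
  ]
}}

```text
t: 17.15
tcp_pos: [0.3999, 0.2825, 0.1179]
orientation: [3.139, -0.007, -1.811]
ft_force: [-0.2, 0.3, 0.0]
width: 0.0858
```

```bash
python3 go.py .406 .288 .115 -1.797;python3 -c "
from h import *
crop(grab_frame('scene'),335,140,130,98,6,'s5')"
```

```text
t 17.15 [0.3999 0.2825 0.1179] yaw -1.811 F [-0.2  0.3  0. ] w 0.0858 
 shift units [-0.34 -0.23  0.14] turn units [ 0.03 -0.08 -0.17]
```

View pics/s5.png

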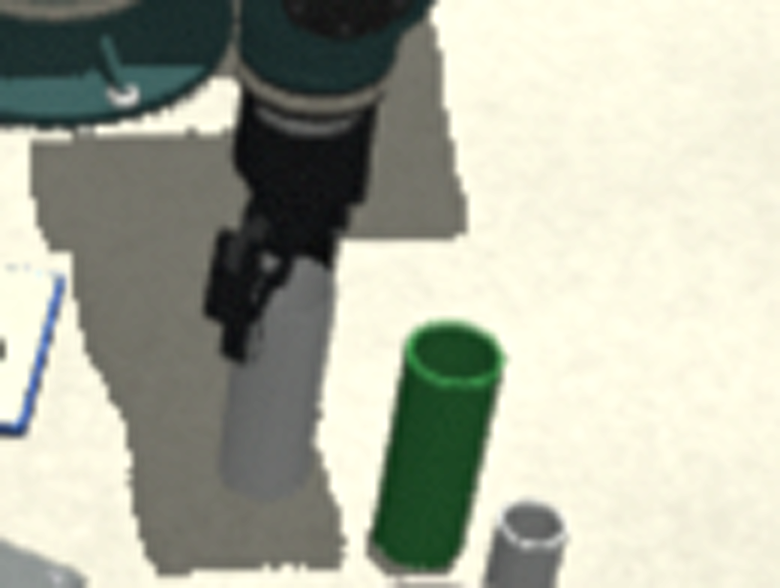

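The fingers straddle the grey column, and the green tube is clear. Centring, then closing.

{"op": "move_arm", "data": {
  "steps": [
    [-0.34,-0.23,0.1,0.03,-0.08,-0.1,1],
    [0,0,0,0,0,0,1],
    [0,0,0,0,0,0,-1],
    [0,0,0,0,0,0,-1],
    [0,0,0,0,0,0,-1],
    [0,0,0,0,0,0,-1],
    [0,0,0,0,0,0,-1],
    [0,0,0,0,0,0,-1]
  ]
}}

```text
t: 18.0
tcp_pos: [0.4075, 0.289, 0.1183]
orientation: [-3.139, 0.003, -1.803]
ft_force: [0.8, -0.4, 0.1]
width: 0.0548
```

{"op": "move_arm", "data": {
  "steps": [
    [0,0,-0.5,0,0,0,-1],
    [0,0,-1,0,0,0,-1],
    [0,0,-1,0,0,0,-1],
    [0,0,-1,0,0,0,-1],
    [0,0,-1,0,0,0,-1],
    [0,0,-1,0,0,0,-1],
    [0,0,-1,0,0,0,-1],
    [0,0,-0.3,0,0,0,-1]
  ]
}}

```text
t: 18.8
tcp_pos: [0.4052, 0.2878, 0.2624]
orientation: [-3.141, 0.001, -1.803]
ft_force: [0.4, 0.4, -3.1]
width: 0.0546
```

```bash
python3 go.py .673 .168 .26 -1.797;python3 -c "
from h import *
s=grab_frame('scene');t=grab_frame('top');p=read_state()['tcp_pos'];print(proj(s,p),proj(t,p))
a=lambda f,x,y,w,h,k:cv2.convertScaleAbs(cv2.resize(f['img'][y:y+h,x:x+w],None,fx=k,fy=k,interpolation=cv2.INTER_CUBIC),alpha=1.7)
cv2.imwrite('pics/s6.png',np.hstack([a(s,340,110,90,110,5),a(t,200,220,60,110,5)]))"
```

```text
t 18.8 [0.4052 0.2878 0.2624] yaw -1.803 F [ 0.4  0.4 -3.1] w 0.0546 
 shift units [  2.75 -14.41   0.12] turn units [-0.01  0.01 -0.07]
[385.5170037  161.02920745] [224.76136764 249.58453851]
```

View pics/s6.png

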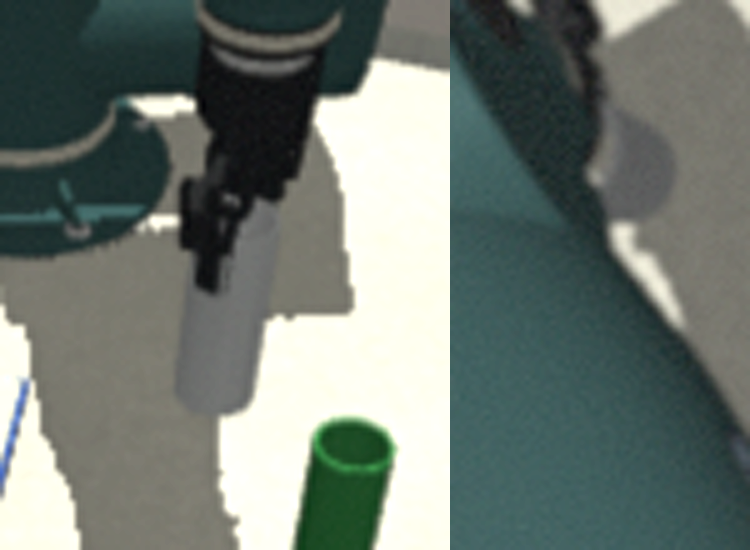

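The column is held and upright, with its lower rim centre at about scene (382.5,188). Moving above the spigot.

{"op": "move_arm", "data": {
  "steps": [
    [0.1,-0.5,0,0,0,0,-1],
    [0.19,-0.95,0,0,0,0,-1],
    [0.19,-0.95,0,0,0,0,-1],
    [0.19,-0.95,0,0,0,0,-1],
    [0.19,-0.95,0,0,0,0,-1],
    [0.19,-0.95,0,0,0,0,-1],
    [0.19,-0.95,0,0,0,0,-1],
    [0.19,-0.95,0,0,0,0,-1]
  ]
}}

```text
t: 19.7
tcp_pos: [0.5488, 0.2191, 0.2552]
orientation: [3.136, -0.004, -1.804]
ft_force: [0.3, 1.7, -2.2]
width: 0.0543
```

{"op": "move_arm", "data": {
  "steps": [
    [0.19,-0.95,0,0,0,0,-1],
    [0.19,-0.95,0,0,0,0,-1],
    [0.19,-0.95,0,0,0,0,-1],
    [0.19,-0.95,0,0,0,0,-1],
    [0.19,-0.95,0,0,0,0,-1],
    [0.19,-0.95,0,0,0,0,-1],
    [0.1,-0.5,0,0,0,0,-1],
    [0,0,0,0,0,0,-1]
  ]
}}

```text
t: 20.5
tcp_pos: [0.6798, 0.1504, 0.2455]
orientation: [3.13, -0.008, -1.814]
ft_force: [-1.0, -1.1, -2.6]
width: 0.0538
```

```bash
python3 go.py .6735 .1685 .26 -1.797;python3 -c "
from h import *
s=grab_frame('scene');t=grab_frame('top');p=read_state()['tcp_pos'];b=p-[0,0,.118];print('bottom pred',proj(s,b),proj(s,b+[.028,0,0]),'spigot',proj(s,[.6735,.1685,.118]),proj(s,[.6735,.1685,.086]))
cv2.imwrite('pics/s7raw.png',s['img']);crop(s,270,150,110,110,5,'s7')"
```

```text
t 20.5 [0.6798 0.1504 0.2455] yaw -1.814 F [-1.  -1.1 -2.6] w 0.0538 
 shift units [-0.8   0.53 -0.72] turn units [ 0.15 -0.1  -0.21]
bottom pred [315.82339889 233.29710926] [312.43060062 239.35511623] spigot [321.38873337 235.86790197] [321.31756164 242.57483009]
```

View pics/s7.png

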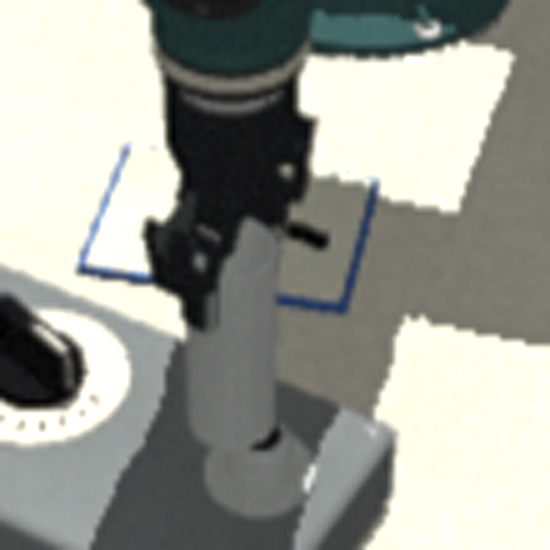

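The column's lower rim is at scene x≈315.8, which matches the prediction. The flange is centred near x≈321, which also matches. Correcting the offset and tilt.

{"op": "move_arm", "data": {
  "steps": [
    [-0.8,0.5,-0.2,0.15,-0.1,-0.2,-1],
    [0,0,0,0,0,0,-1]
  ]
}}

```text
t: 20.8
tcp_pos: [0.672, 0.1703, 0.2501]
orientation: [3.142, 0.001, -1.796]
ft_force: [-1.2, 0.2, -1.2]
width: 0.0543
```

```bash
python3 go.py .6735 .1685 .204 -1.797
```

```text
t 20.8 [0.672  0.1703 0.2501] yaw -1.796 F [-1.2  0.2 -1.2] w 0.0543 
 shift units [ 0.07 -0.09  2.3 ] turn units [0.   0.02 0.01]
```

{"op": "move_arm", "data": {
  "steps": [
    [0.07,-0.09,0.4,0,0,0,-1],
    [0,0,0.4,0,0,0,-1],
    [0,0,0.3,0,0,0,-1],
    [0,0,0.3,0,0,0,-1]
  ]
}}

```text
t: 21.2
tcp_pos: [0.6741, 0.1697, 0.2227]
orientation: [-3.135, 0.003, -1.794]
ft_force: [5.6, -1.3, 0.9]
width: 0.0545
```

```bash
python3 go.py .6735 .1685 .204 -1.797
```

```text
t 21.2 [0.6741 0.1697 0.2227] yaw -1.794 F [ 5.6 -1.3  0.9] w 0.0545 
 shift units [0.07 0.02 0.93] turn units [-0.08  0.03  0.04]
```

{"op": "move_arm", "data": {
  "steps": [
    [0,-0.08,0.3,-0.08,0,0,-1],
    [0,0,0.3,0,0,0,-1],
    [0,0,0.2,0,0,0,-1]
  ]
}}

```text
t: 21.5
tcp_pos: [0.6753, 0.1691, 0.2042]
orientation: [3.139, 0.002, -1.794]
ft_force: [-5.3, -0.3, 39.4]
width: 0.0545
```

```bash
python3 go.py .6735 .1685 .204 -1.797
```

```text
t 21.5 [0.6753 0.1691 0.2042] yaw -1.794 F [-5.3 -0.3 39.4] w 0.0545 
 shift units [0.05 0.08 0.01] turn units [0.03 0.03 0.03]
```

The force of 39 N at z=0.204 means the column is home. Releasing and going up.

{"op": "move_arm", "data": {
  "steps": [
    [0,0,0,0,0,0,-1],
    [0,0,0,0,0,0,1],
    [0,0,0,0,0,0,1],
    [0,0,0,0,0,0,1],
    [0,0,0,0,0,0,1],
    [0,0,0,0,0,0,1]
  ]
}}

```text
t: 22.1
tcp_pos: [0.6747, 0.1692, 0.2037]
orientation: [3.138, 0.002, -1.794]
ft_force: [0.7, -1.2, 0.1]
width: 0.0853
```

{"op": "move_arm", "data": {
  "steps": [
    [0,0,-0.5,0,0,0,1],
    [0,0,-1,0,0,0,1],
    [0,0,-1,0,0,0,1],
    [0,0,-1,0,0,0,1],
    [0,0,-1,0,0,0,1],
    [0,0,-0.3,0,0,0,1],
    [0,0,0,0,0,0,1]
  ]
}}

```text
t: 22.8
tcp_pos: [0.6744, 0.1688, 0.3065]
orientation: [3.139, 0.003, -1.794]
ft_force: [0.6, 0.1, -0.4]
width: 0.0853
```

```bash
python3 go.py .650 -.005 .29 -2.08
```

```text
t 22.8 [0.6744 0.1688 0.3065] yaw -1.794 F [ 0.6  0.1 -0.4] w 0.0853 
 shift units [ 8.75 -0.74  0.8 ] turn units [0.04 0.03 3.57]
```

{"op": "move_arm", "data": {
  "steps": [
    [0.5,-0.05,0,0,0,0,1],
    [0.95,-0.08,0,0,0,0,1],
    [0.95,-0.08,0,0,0,0,1],
    [0.95,-0.08,0,0,0,0,1],
    [0.95,-0.08,0,0,0,0,1],
    [0.95,-0.08,0,0,0,0,1],
    [0.95,-0.08,0,0,0,0,1],
    [0.95,-0.08,0,0,0,0,1]
  ]
}}

```text
t: 23.6
tcp_pos: [0.6512, 0.0166, 0.3013]
orientation: [3.133, 0.001, -1.794]
ft_force: [-0.0, -0.5, 0.3]
width: 0.0856
```

{"op": "move_arm", "data": {
  "steps": [
    [0.95,-0.08,0.2,0,0,0.4,1],
    [0.3,0,0.4,0,0,1,1],
    [0,0,0.4,0,0,1,1],
    [0,0,0.4,0,0,0.9,1],
    [0,0,0,0,0,0,1]
  ]
}}

```text
t: 24.1
tcp_pos: [0.6434, -0.0181, 0.271]
orientation: [3.131, -0.003, -2.074]
ft_force: [-0.7, -0.6, 0.0]
width: 0.0853
```

```bash
python3 go.py .650 -.005 .12 -2.067
```

```text
t 24.1 [ 0.6434 -0.0181  0.271 ] yaw -2.074 F [-0.7 -0.6  0. ] w 0.0853 
 shift units [-0.75 -0.05  7.55] turn units [ 0.13 -0.03 -0.09]
```

{"op": "move_arm", "data": {
  "steps": [
    [-0.75,-0.05,0.3,0.13,0,0,1],
    [0,0,0.8,0,0,0,1],
    [0,0,0.9,0,0,0,1],
    [0,0,0.9,0,0,0,1],
    [0,0,0.9,0,0,0,1],
    [0,0,0.5,0,0,0,1],
    [0,0,0,0,0,0,1]
  ]
}}

```text
t: 24.8
tcp_pos: [0.653, -0.004, 0.1821]
orientation: [-3.137, -0.001, -2.061]
ft_force: [-0.2, 0.5, 0.6]
width: 0.085
```

```bash
python3 go.py .650 -.005 .12 -2.067
```

```text
t 24.8 [ 0.653  -0.004   0.1821] yaw -2.061 F [-0.2  0.5  0.6] w 0.085 
 shift units [0.11 0.12 3.1 ] turn units [-0.05 -0.02  0.08]
```

{"op": "move_arm", "data": {
  "steps": [
    [0.11,0.12,0.6,-0.05,0,0,1],
    [0,0,0.9,0,0,0,1],
    [0,0,0.9,0,0,0,1],
    [0,0,0.5,0,0,0,1],
    [0,0,0.1,0,0,0,1],
    [0,0,0,0,0,0,1]
  ]
}}

```text
t: 25.4
tcp_pos: [0.6527, -0.0044, 0.1251]
orientation: [-3.135, 0.001, -2.056]
ft_force: [-0.6, 0.5, 0.4]
width: 0.085
```

```bash
python3 go.py .650 -.005 .12 -2.067
```

```text
t 25.4 [ 0.6527 -0.0044  0.1251] yaw -2.056 F [-0.6  0.5  0.4] w 0.085 
 shift units [0.09 0.11 0.25] turn units [-0.08  0.01  0.13]
```

{"op": "move_arm", "data": {
  "steps": [
    [0.09,0.11,0.25,-0.08,0,0.1,1],
    [0,0,0,0,0,0,-1],
    [0,0,0,0,0,0,-1],
    [0,0,0,0,0,0,-1],
    [0,0,0,0,0,0,-1],
    [0,0,0,0,0,0,-1],
    [0,0,0,0,0,0,-1],
    [0,0,0,0,0,0,-1]
  ]
}}

```text
t: 26.2
tcp_pos: [0.6514, -0.0056, 0.1226]
orientation: [-3.137, 0.002, -2.065]
ft_force: [0.4, -1.3, 0.7]
width: 0.0148
```

```bash
python3 go.py .650 -.005 .12 -3.35
```

```text
t 26.2 [ 0.6514 -0.0056  0.1226] yaw -2.065 F [ 0.4 -1.3  0.7] w 0.0148 
 shift units [0.01 0.08 0.13] turn units [-0.03  0.06 16.06]
```

{"op": "move_arm", "data": {
  "steps": [
    [0,0,0,0,0,0.5,-1],
    [0,0,0,0,0,0.9,-1],
    [0,0,0,0,0,0.9,-1],
    [0,0,0,0,0,0.9,-1],
    [0,0,0,0,0,0.9,-1],
    [0,0,0,0,0,0.9,-1],
    [0,0,0,0,0,0.9,-1],
    [0,0,0,0,0,0.5,-1]
  ]
}}

```text
t: 27.0
tcp_pos: [0.6514, -0.0056, 0.1226]
orientation: [-3.139, 0.004, -2.596]
ft_force: [0.5, -1.0, -0.5]
width: 0.0152
```

```bash
python3 go.py .651 -.005 .122 -3.35
```

```text
t 27.0 [ 0.6514 -0.0056  0.1226] yaw -2.596 F [ 0.5 -1.  -0.5] w 0.0152 
 shift units [0.   0.04 0.03] turn units [-0.01  0.06  9.42]
```

{"op": "move_arm", "data": {
  "steps": [
    [0,0,0,0,0,0.9,-1],
    [0,0,0,0,0,0.9,-1],
    [0,0,0,0,0,0.9,-1],
    [0,0,0,0,0,0.9,-1],
    [0,0,0,0,0,0.9,-1],
    [0,0,0,0,0,0.9,-1],
    [0,0,0,0,0,0.9,-1],
    [0,0,0,0,0,0.9,-1]
  ]
}}

```text
t: 27.8
tcp_pos: [0.6514, -0.0055, 0.1226]
orientation: [-3.141, 0.005, 3.088]
ft_force: [-0.3, -1.3, -0.6]
width: 0.0146
```

```bash
python3 go.py .651 -.005 .122 -3.357
```

```text
t 27.8 [ 0.6514 -0.0055  0.1226] yaw 3.088 F [-0.3 -1.3 -0.6] w 0.0146 
 shift units [0.02 0.03 0.03] turn units [0.   0.06 2.02]
```

{"op": "move_arm", "data": {
  "steps": [
    [0,0,0,0,0,0.8,-1],
    [0,0,0,0,0,0.7,-1],
    [0,0,0,0,0,0.3,-1],
    [0,0,0,0,0,0,-1]
  ]
}}

```text
t: 28.2
tcp_pos: [0.6514, -0.0055, 0.1226]
orientation: [3.141, 0.005, 2.937]
ft_force: [0.4, -0.7, -0.1]
width: 0.0146
```

```bash
python3 go.py .651 -.005 .122 -3.357
```

```text
t 28.2 [ 0.6514 -0.0055  0.1226] yaw 2.937 F [ 0.4 -0.7 -0.1] w 0.0146 
 shift units [0.02 0.02 0.03] turn units [0.   0.06 0.13]
```

{"op": "move_arm", "data": {
  "steps": [
    [0,0,0,0,0,0,1],
    [0,0,0,0,0,0,1],
    [0,0,0,0,0,0,1],
    [0,0,0,0,0,0,1],
    [0,0,0,0,0,0,1],
    [0,0,-0.5,0,0,0,1],
    [0,0,-1,0,0,0,1],
    [0,0,-1,0,0,0,1]
  ]
}}

```text
t: 29.0
tcp_pos: [0.6498, -0.0051, 0.1729]
orientation: [3.141, 0.0, 2.941]
ft_force: [-0.2, -0.8, -0.4]
width: 0.0855
```

{"op": "move_arm", "data": {
  "steps": [
    [0,0,-1,0,0,0,1],
    [0,0,-1,0,0,0,-1],
    [0,0,-1,0,0,0,-1],
    [0,0,-0.8,0,0,0,-1],
    [0,0,0,0,0,0,-1]
  ]
}}

```text
t: 29.5
tcp_pos: [0.6501, -0.0051, 0.2587]
orientation: [3.141, 0.007, 2.941]
ft_force: [0.3, 0.4, -0.9]
width: 0.028
```

```bash
python3 go.py .54 -.127 .23 2.99
```

```text
t 29.5 [ 0.6501 -0.0051  0.2587] yaw 2.941 F [ 0.3  0.4 -0.9] w 0.028 
 shift units [ 4.19 -7.07  1.4 ] turn units [ 0.01  0.08 -0.61]
```

{"op": "move_arm", "data": {
  "steps": [
    [0.3,-0.5,0,0,0,0,-1],
    [0.57,-0.95,0.1,0,0,0,-1],
    [0.57,-0.95,0.1,0,0,0,-1],
    [0.57,-0.95,0.1,0,0,0,-1],
    [0.57,-0.95,0.1,0,0,0,-1],
    [0.57,-0.95,0.1,0,0,-0.3,-1],
    [0.6,-0.8,0.1,0,0,-0.3,-1],
    [0,0,0,0,0,0,-1]
  ]
}}

```text
t: 30.3
tcp_pos: [0.5428, -0.1146, 0.2395]
orientation: [3.141, -0.001, 2.992]
ft_force: [-0.0, 0.2, -0.1]
width: 0.0002
```

```bash
python3 go.py .54 -.127 .18 3.008;python3 -c "
from h import *
s=grab_frame('scene');t=grab_frame('top')
a=lambda f,x,y,w,h,k:cv2.convertScaleAbs(cv2.resize(f['img'][y:y+h,x:x+w],None,fx=k,fy=k,interpolation=cv2.INTER_CUBIC),alpha=1.7)
A=a(t,245,115,160,85,5);B=a(s,225,160,133,29+10,6)[:175]
A2=a(s,200,150,160,100,5)
cv2.imwrite('pics/s8.png',np.vstack([A,A2])[:,:800][:925]); im=np.vstack([A[:330],A2[130:400]]);cv2.imwrite('pics/s8.png',im)"
```

```text
t 30.3 [ 0.5428 -0.1146  0.2395] yaw 2.992 F [-0.   0.2 -0.1] w 0.0002 
 shift units [ 0.04 -0.64  2.97] turn units [ 0.01 -0.01 -0.2 ]
```

View pics/s8.png

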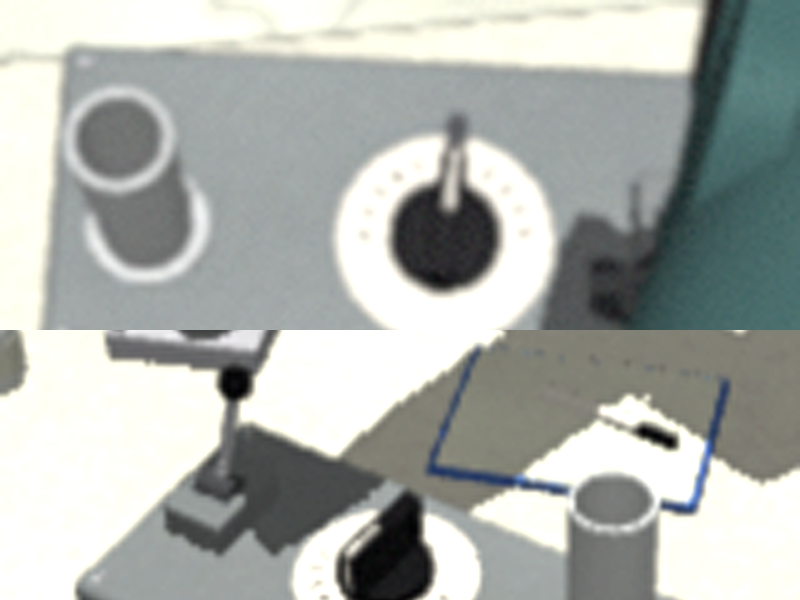

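The top crop shows the column seated concentric with the flange. The white line runs (450,210)→(457,143), towards the clip at (457,118). Checking the angle numerically.

```bash
python3 -c "
from h import *
t=grab_frame('top');c=lambda x,y:(245+x/5-.4,115+y/5-.4)
I=cv2.resize(t['img'],None,fx=5,fy=5,interpolation=cv2.INTER_CUBIC).max(2).astype(int)
ox,oy=245*5,115*5
D=np.array([.65002,-.00466])
pts=[]
for y in range(160,206,5):
    r=I[oy+y,ox+425:ox+485].astype(float); w=np.clip(r-r.max()*.75,0,None); 
    x=425+(w*np.arange(60)).sum()/w.sum(); p=onz(t,c(x,y),.132); pts.append(p); print(y,round(x,1),p.round(4))
a,b=np.array(pts[4:]).mean(0),pts[-1]
for y in(114,120,126):
    r=I[oy+y,ox+430:ox+485].astype(float); w=np.clip(np.median(r)-15-r,0,None); x=430+(w*np.arange(55)).sum()/w.sum(); p=onz(t,c(x,y),.088)-D; print('clip',y,round(x,1),np.arctan2(p[1],p[0]))
print('pt end',onz(t,c(457,143),.132)-D)
"; python3 go.py .54 -.127 .18 3.008
```

```text
160 457.0 [ 0.6812 -0.0128]
165 456.8 [ 0.6782 -0.0124]
170 456.0 [ 0.6753 -0.0116]
175 458.2 [ 0.6722 -0.0125]
180 470.0 [ 0.6686 -0.0189]
185 478.6 [ 0.6653 -0.0234]
190 471.0 [ 0.6627 -0.0188]
195 454.4 [ 0.6606 -0.0091]
200 449.9 [ 0.6579 -0.0063]
205 449.6 [ 0.655  -0.0059]
clip 114 456.3 -0.18992865714798468
clip 120 457.0 -0.20026159115897552
clip 126 456.4 -0.2001185472174612
pt end [ 0.04124229 -0.00911498]
t 30.45 [ 0.5449 -0.1132  0.2399] yaw 2.992 F [-0.7 -0.2 -0.6] w -0.0001 
 shift units [ 0.14 -0.72  2.99] turn units [ 0.01  0.   -0.2 ]
```

The pointer is at about -0.205 to -0.255 rad and the clip at about -0.20, so the pointer end is within 2 mm sideways. Now the lever.

{"op": "move_arm", "data": {
  "steps": [
    [0.1,-0.7,0,0,0,-0.2,-1],
    [0,-0.1,0.5,0,0,0,-1],
    [0,0,0.9,0,0,0,-1],
    [0,0,0.9,0,0,0,-1],
    [0,0,0.7,0,0,0,-1],
    [0,0,0.2,0,0,0,-1],
    [0,0,0,0,0,0,-1]
  ]
}}

```text
t: 31.15
tcp_pos: [0.5427, -0.1249, 0.1697]
orientation: [3.139, -0.001, 3.009]
ft_force: [0.1, -0.2, 0.5]
width: 0.0003
```

```bash
python3 go.py .648 -.141 .172 3.008
```

```text
t 31.15 [ 0.5427 -0.1249  0.1697] yaw 3.009 F [ 0.1 -0.2  0.5] w 0.0003 
 shift units [-5.32 -0.1  -0.12] turn units [ 0.03 -0.01  0.01]
```

{"op": "move_arm", "data": {
  "steps": [
    [-0.5,0,-0.1,0,0,0,-1],
    [-0.9,0,0,0,0,0,-1],
    [-0.8,0,0,0,0,0,-1],
    [-0.8,0,0,0,0,0,-1],
    [-0.7,0,0,0,0,0,-1],
    [-0.6,0,0,0,0,0,-1],
    [-0.3,0,0,0,0,0,-1],
    [-0.2,0,0,0,0,0,-1]
  ]
}}

```text
t: 31.95
tcp_pos: [0.6471, -0.1375, 0.1768]
orientation: [3.14, 0.006, 3.009]
ft_force: [-1.2, 0.7, -1.0]
width: 0.0002
```

```bash
python3 go.py .650 -.141 .172 3.008
```

```text
t 31.95 [ 0.6471 -0.1375  0.1768] yaw 3.009 F [-1.2  0.7 -1. ] w 0.0002 
 shift units [-0.16 -0.15  0.24] turn units [0.01 0.07 0.01]
```

Pushing in small steps until it meets the stop.

{"op": "move_arm", "data": {
  "steps": [
    [-0.15,0,0.1,0,0,0,-1],
    [-0.15,0,0,0,0,0,-1],
    [-0.15,0,0,0,0,0,-1]
  ]
}}

```text
t: 32.25
tcp_pos: [0.6537, -0.1382, 0.1746]
orientation: [3.141, -0.0, 3.008]
ft_force: [-26.4, 2.4, 11.2]
width: 0.0003
```

```bash
python3 go.py .650 -.141 .172 3.008;python3 -c "
from h import *
s=grab_frame('scene');crop(s,180,130,150,110,5,'s9')"
```

```text
t 32.25 [ 0.6537 -0.1382  0.1746] yaw 3.008 F [-26.4   2.4  11.2] w 0.0003 
 shift units [ 0.16 -0.16  0.13] turn units [ 0.01 -0.    0.01]
```

View pics/s9.png

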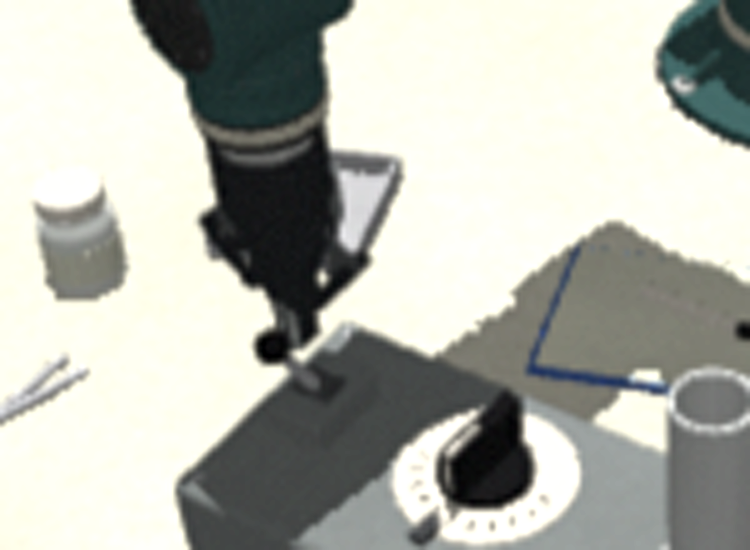

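{"op": "move_arm", "data": {
  "steps": [
    [0.3,0,0,0,0,0,-1],
    [0.9,0,0,0,0,0,-1],
    [0.9,0,-0.3,0,0,0,-1],
    [0.9,0,-0.8,0,0,0,-1],
    [0.9,0,-0.8,0,0,0,-1],
    [0.9,0,-0.8,0,0,0,-1],
    [0.9,0,-0.5,0,0,0,-1],
    [0,0,0,0,0,0,-1]
  ]
}}

```text
t: 33.1
tcp_pos: [0.5347, -0.1221, 0.2419]
orientation: [3.141, 0.0, 3.008]
ft_force: [1.4, -0.1, 0.3]
width: 0.0
```

```bash
python3 go.py .650 -.141 .172 3.008;python3 -c "
from h import *
s=grab_frame('scene');B=np.array([.638,-.139,.102])
for q in(0,.7,.85,1.0):print(q,proj(s,B+.08*np.array([np.sin(q-.5)*.991,-np.sin(q-.5)*.133,np.cos(q-.5)])))
crop(s,180,130,150,110,5,'s10')"
```

```text
t 33.1 [ 0.5347 -0.1221  0.2419] yaw 3.008 F [ 1.4 -0.1  0.3] w 0.0 
 shift units [-5.84 -0.17  3.5 ] turn units [ 0.01  0.   -0.  ]
0 [247.57704435 185.80011438]
0.7 [237.5754906  193.12188302]
0.85 [235.5729942  195.85121159]
1.0 [233.73939275 198.86692409]
```

View pics/s10.png

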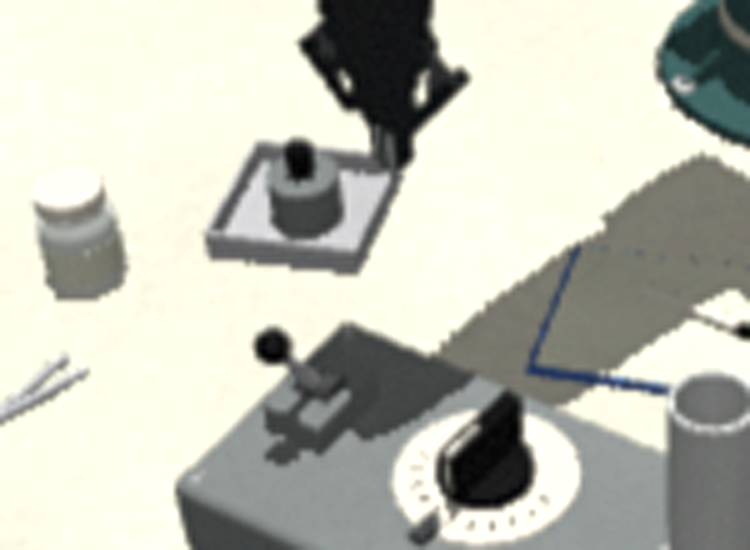

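The ball is at scene (234.2,199), which matches lever angle 1.0. The cap is upright in the tray, the column is home and the pointer faces the clip. Handing in.

```bash
python3 -c "
from rig import *
print(close_job())"
```

```text
the job is handed in; nothing more can be done
None
```

All four steps were done in order and the job was handed in at about 33 s; `close_job()` gives no verdict, so these are my own checks.

- **Cap:** it stands upright in the tray, let go at about (0.368, -0.315) m; I measured the tray centre at (0.366, -0.313) m. The last picture shows it still upright there.
- **Column:** I pushed the grey column, not the green one, over the spigot until the wrist force read 39 N upward. The tool was then within about 2 mm of the expected home height. In the top view the column looks concentric with its flange.
- **Knob:** the gripper left the pointer at about -0.205 rad and the clip measures about -0.20 rad. The two ways of reading the pointer disagree: part of the image line fit was noisy, and its usable points gave up to -0.255 rad. At worst that puts the pointer end about 2 mm sideways, against the 4.5 mm allowed.
- **Lever:** I pushed it to its stop (26 N at the end). In the last picture the ball is at pixel (234, 199), where a lever angle of 1.0 rad should put it.
- **Bystanders and robot:** the pictures showed no bystander displaced, though I did not measure their positions again. At hand-in the arm was clear of everything.

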